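Find the empty cartridge bay and push its cover open

ROBOT

A 6-joint arm with a two-finger parallel gripper is mounted at the origin on the work surface. World frame = base frame: x ahead of the robot, y to its left, z up, the work surface at z = 0. Lengths are in m, angles in rad, forces in N, time in s.
With the tool pointing down it reaches from about 0.325 to 0.85 m from the base axis. Payload 4.4 kg.
Tool frame: the origin (TCP) lies at the very end of the fingers, on their centre line; the grasp point (between the pads) lies arm.tcp_to_grasp behind it (arm.tcp_to_grasp is the distance from the TCP to the grasp point, in m); z points along the fingers, y is the line along which they close (so a half turn about z gives the same grasp; the last joint's range is limited). The gripper opens to 94 mm and grips with 3 to 60 N. Pads are 16 mm wide; open, the fingers measure 119 mm over their backs; the gripper's body (75 mm by 177 mm) begins 78 mm behind the grasp point.
Start: joints at [0.968, 0.207, 1.542, -0, 1.393, -0.15], TCP at [0.252, 0.517, 0.205] pointing down, gripper open.
Joint ranges: [-2.73, 2.73], [-0.86, 2.22], [0.23, 2.46], [-1.11, 4.25], [0.08, 2.63], [-2.82, 2.82]. Speed limits (rad/s): [2.79, 2.79, 3.14, 3.14, 3.14, 3.14].

INTERFACE

Orientations are given as a rotation vector (axis times angle).
In Python, from rig import arm gives the robot as it stands. The module is installed in compiled form; this text tells all that it offers.
- The arm moves only by the tool servo_tool, never from a script. Its argument "steps" is one flat list of numbers, 7 for each row, row after row: the turn, a rotation vector about the tool's x, y, z in degrees, then the shift along the tool's x, y, z in mm, then the finger opening in mm, from 0 to 94. A call has 1 to 5 rows; each row is the pose to reach, as a shift and turn from the pose commanded when the call began, along the tool's axes at that moment; what a row does not reach only later rows make up. A row lasts 1/10 s, in which the tool goes at most 50 mm and 8.59 degrees, less where a joint would pass 70% of its speed; a pose out of reach is approached as far as the arm can. A call with a gripper value outside its range is refused whole. The fingers move at their own pace and stop on an object; "force" is the grip in N (left out, the last holds). Time passes only in rows, so rows that repeat a pose let the fingers close. It gives the time, the measured TCP pose, the force, the opening and the grip force at its end, in the units of the state.
- arm.state(): the state, without advancing time (a new reading comes with each control period).
- arm.snapshot(name): name is "scene" or "top" or "wrist"; returns a dict with "frame" (420x560x3 uint8, red, green, blue), "fx", "fy", "cx", "cy" (pixels), "world_from_camera" (4x4, takes a point from camera to world coordinates); the wrist camera has in their place "mount" (4x4, takes a point from camera to tool coordinates, whose origin is the TCP and whose axes are the flange's). Camera axes: x right, y down, z forward; pixel columns grow to the right and rows downward; lengths in m; the calibration is good to about 2 mm. A picture is of the moment at which its call begins: read the wrist's pose just before it. There is no depth.
- arm.hand_in(): hands the job in; it is judged then, once.
The state is a dict: "time": time; "joints": joint angles; "qd": joint speeds; "joint_torque": joint torques, N m; "position": TCP position; "tool_rot": TCP orientation; "wrist_force": force on the tool from outside, world axes, zero at the start; "moment": the same for the moment, N m; "opening": finger opening in m; "finger_force": force on a finger pad.
Only numpy, scipy, OpenCV 4.12 (cv2) and the standard library are available. Lean on these libraries where they do the work, as an engineer would, in place of code of your own. Each camera call takes 0.05 s, during which the arm holds its last target. There are 200 camera calls.

TASK

Three of the four white covers on the yellow sample deck lie on a cartridge and are firm; the fourth is over an empty bay. Press the dark pads gently, one after another, to find the cover that rocks, then push its pad down until that cover stands open at about 45 degrees or more, and leave it standing open with your fingers clear of it. Pick nothing up, and leave the vials, jars, bottle and spare cartridge where they are.

Things in the scene. Friction and masses are not known exactly. Their poses are not given: they have to be found in the camera images.
- deck: Low yellow and grey housing fixed on the table, top 95 mm high. Origin: on the table plane under the line of the cover pivots, which runs along its y; x points away from the robot (yaw within 0.35). Runs 80 mm from the origin to the robot, 130 mm away, 215 mm to each side. Bays (opening 104 mm in x, 74 in y, 80 deep when empty) at y = +144, +48, -48, -144 mm: covers 1 to 4.
- cover_1 (a joint): Tilt (rad) of white cover 1: plate 100 (x) x 70 (y) x 6 mm, top flush with the deck, pivot across its middle. 0 = closed; positive: pad half (robot's side) sinks, far half rises; range 0 to 1.3. Stiff balanced pivot (0.1 N m): stays where left. Over a cartridge it is firm (gives 1 mm, 0.02 rad); over the empty bay it sinks under 3 to 8 N if slow. Which bay is empty varies.
- pad_1 (a point): Centre of the dark ribbed press pad (30 x 44 mm) of cover 1, on the cover's top face, 32 mm from the pivot line on the robot's side; 95 mm above the table when closed. Moves and tilts with the cover; axes as the deck's when closed.
- cover_2 (a joint): Tilt (rad) of white cover 2: plate 100 (x) x 70 (y) x 6 mm, top flush with the deck, pivot across its middle. 0 = closed; positive: pad half (robot's side) sinks, far half rises; range 0 to 1.3. Stiff balanced pivot (0.1 N m): stays where left. Over a cartridge it is firm (gives 1 mm, 0.02 rad); over the empty bay it sinks under 3 to 8 N if slow. Which bay is empty varies.
- pad_2 (a point): Centre of the dark ribbed press pad (30 x 44 mm) of cover 2, on the cover's top face, 32 mm from the pivot line on the robot's side; 95 mm above the table when closed. Moves and tilts with the cover; axes as the deck's when closed.
- cover_3 (a joint): Tilt (rad) of white cover 3: plate 100 (x) x 70 (y) x 6 mm, top flush with the deck, pivot across its middle. 0 = closed; positive: pad half (robot's side) sinks, far half rises; range 0 to 1.3. Stiff balanced pivot (0.1 N m): stays where left. Over a cartridge it is firm (gives 1 mm, 0.02 rad); over the empty bay it sinks under 3 to 8 N if slow. Which bay is empty varies.
- pad_3 (a point): Centre of the dark ribbed press pad (30 x 44 mm) of cover 3, on the cover's top face, 32 mm from the pivot line on the robot's side; 95 mm above the table when closed. Moves and tilts with the cover; axes as the deck's when closed.
- cover_4 (a joint): Tilt (rad) of white cover 4: plate 100 (x) x 70 (y) x 6 mm, top flush with the deck, pivot across its middle. 0 = closed; positive: pad half (robot's side) sinks, far half rises; range 0 to 1.3. Stiff balanced pivot (0.1 N m): stays where left. Over a cartridge it is firm (gives 1 mm, 0.02 rad); over the empty bay it sinks under 3 to 8 N if slow. Which bay is empty varies.
- pad_4 (a point): Centre of the dark ribbed press pad (30 x 44 mm) of cover 4, on the cover's top face, 32 mm from the pivot line on the robot's side; 95 mm above the table when closed. Moves and tilts with the cover; axes as the deck's when closed.
- vial_1: Small glass vial with blue cap, 24 mm across, 46 mm tall, standing on the deck's far strip, about 92 mm beyond the pivot line. Origin: centre of its underside. Leave alone.
- vial_2: A second such vial on the deck's far strip. Origin: centre of its underside. Leave alone.
- spare: Spare cartridge, a black block with yellow top, 92 x 66 x 78 mm, standing on the table to the robot's right. Origin: centre of its underside. Leave alone.
- jar_1: Specimen jar with yellow lid, 84 mm across, 124 mm tall, on the table to the robot's left. Origin: centre of its underside. Leave alone.
- jar_2: A second such jar on the left. Origin: centre of its underside. Leave alone.
- wash_bottle: White plastic bottle with green cap, 70 mm across, 150 mm tall, on the table to the right. Origin: centre of its underside. Leave alone.

How it is judged:
On the way, in this order (a step that is already met when the one before it is completed fails the run):
1. a cover has rocked under a press (value of joint any of cover_1, cover_2, cover_3, cover_4 above 0.1 rad).
2. that cover is pushed open (over 0.7 rad) (value of joint any of cover_1, cover_2, cover_3, cover_4 above 0.7 rad), for 0.2 s.
At the end, for the whole second after the job is handed in: The cover over the empty bay stands tilted by more than 0.7 rad (40 degrees) and at rest, the other three covers are closed (under 0.15 rad), and every bystander is within 30 mm of where it began (((value of joint cover_1 above 0.7 rad and value of joint each of cover_2, cover_3, cover_4 below 0.15 rad) or (value of joint cover_2 above 0.7 rad and value of joint each of cover_1, cover_3, cover_4 below 0.15 rad) or (value of joint cover_3 above 0.7 rad and value of joint each of cover_1, cover_2, cover_4 below 0.15 rad) or (value of joint cover_4 above 0.7 rad and value of joint each of cover_1, cover_2, cover_3 below 0.15 rad)) and velocity of joint cover_1 between -0.05 and 0.05 rad/s and velocity of joint cover_2 between -0.05 and 0.05 rad/s and velocity of joint cover_3 between -0.05 and 0.05 rad/s and velocity of joint cover_4 between -0.05 and 0.05 rad/s and distance of each of vial_1, vial_2, spare, jar_1, jar_2, wash_bottle from where it was at the start of the episode below 0.03 m); the robot touches nothing.
It fails at once if the robot bears on the deck or a cover with more than 60 N (contact force between any of the arm, the fingers and deck above 60 N).
It fails at once if a vial, jar, bottle or the spare cartridge is lifted, carried or pushed more than 30 mm (distance of any of vial_1, vial_2, spare, jar_1, jar_2, wash_bottle from where it was at the start of the episode above 0.03 m).
It fails at once if a vial, jar, the bottle or the spare cartridge is tipped over (angle between any of vial_1, vial_2, spare, jar_1, jar_2, wash_bottle's own z axis and vertical above 0.5 rad).
It also fails if it takes over 40 s, if anything falls off the work surface, if the arm or the gripper's body presses on something with over 40 N, if the wrist force passes 120 N, or if a joint passes its speed limit or range.

## Working session

There is one attempt and no reset: what is moved stays moved. The work goes in short steps, Python scripts to look and compute and a tool call to move; the robot and the scene stay as the last step left them, time stands still between calls to the robot, and variables do not carry over. Pictures are saved under pics/ and viewed, at most 10 in all, crops included, and the job is handed in when it is done.

Besides the shell and the picture viewer there is one more tool, called after ">>>" by a JSON object that holds its "op" and its "data", one argument or row to a line. servo_tool: Moves the arm, as the interface text tells. Its arguments: {"type":"object","properties":{"steps":{"type":"array","items":{"type":"number"}},"force":{"type":"number"}},"required":["steps"]}

```bash
mkdir -p pics; python3 - <<'E'
from rig import arm
import cv2,pickle,numpy as np
s=arm.state(); print(s['position'],s['tool_rot'],s['wrist_force'],arm.tcp_to_grasp)
d={}
for n in("scene","top"):
    d[n]=arm.snapshot(n); cv2.imwrite(f"pics/{n}0.png",d[n]["frame"][:,:,::-1])
pickle.dump(d,open("d.pkl","wb"))
E
```

```text
[0.25109765 0.51639272 0.2043159 ] [-0.70493122 -3.06065041  0.00325284] [ 0.54062065 -0.58078423  0.30926373] 0.0188
```

View pics/top0.png

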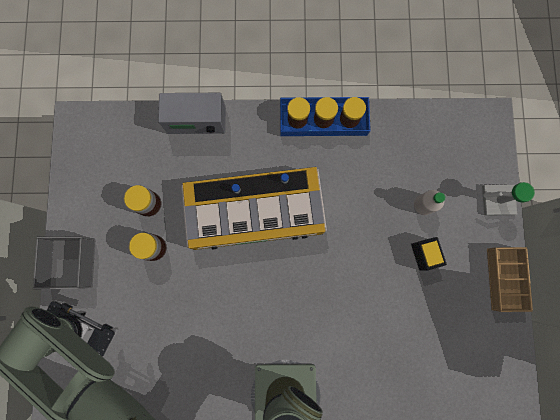

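View pics/scene0.png

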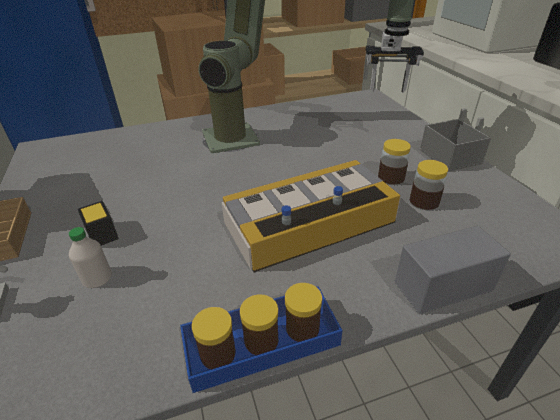

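Top view: covers 1–4 run left to right, with pads at about (210,230), (240,228), (271,225) and (301,222). In the scene view the order is reversed, with pads at about (343,171), (315,181), (284,189) and (251,200). I'll refine these and triangulate.

```bash
cat > h.py <<'E'
import numpy as np,cv2
from scipy.spatial.transform import Rotation as R
def ray(c,p,T=None):
    T=c["world_from_camera"] if T is None else T
    T=np.array(T); d=T[:3,:3]@[(p[0]-c["cx"])/c["fx"],(p[1]-c["cy"])/c["fy"],1]
    return T[:3,3],d/np.linalg.norm(d)
def tri(rs):
    A=sum(np.eye(3)-np.outer(d,d) for o,d in rs); b=sum((np.eye(3)-np.outer(d,d))@o for o,d in rs)
    return np.linalg.solve(A,b)
def plane(r,z): return r[0]+r[1]*(z-r[0][2])/r[1][2]
E
python3 - <<'E'
import pickle; from h import *
d=pickle.load(open("d.pkl","rb"))
g={"top":[(210,230),(240,228),(271,225),(301,222)],"scene":[(343,171),(315,181),(284,189),(251,200)]}
C={}
for n in g:
    im=cv2.cvtColor(d[n]["frame"],cv2.COLOR_RGB2GRAY).astype(float); C[n]=[]
    for (u,v) in g[n]:
        w,h=(11,9)
        ys,xs=np.mgrid[v-h:v+h+1,u-w:u+w+1]; p=im[v-h:v+h+1,u-w:u+w+1]
        m=(p<100).astype(np.uint8); _,L,s,c=cv2.connectedComponentsWithStats(m)
        k=L[h-3:h+4,w-3:w+4]; k=np.bincount(k[k>0]).argmax(); C[n].append(c[k]+[u-w,v-h]); print(n,C[n][-1],s[k])
P=[]
for a,b in zip(C["top"],C["scene"]):
    ra,rb=ray(d["top"],a),ray(d["scene"],b); print(tri([ra,rb]).round(4),plane(ra,.095).round(4),plane(rb,.095).round(4))
E
```

```text
top [208.81300813 229.82113821] [  3   4  15  11 123]
top [239.51639344 226.08196721] [  4   2  14  11 122]
top [270.06722689 222.45378151] [  3   2  15  10 119]
top [300.67768595 218.82644628] [  4   1  15  11 121]
scene [344.44871795 171.92307692] [ 5  6 16  9 78]
scene [315.30864198 180.33333333] [ 3  5 17  8 81]
scene [285.24444444 188.94444444] [ 4  5 18  9 90]
scene [252.77 198.13] [  4   3  18   9 100]
[0.5157 0.2339 0.0944] [0.5157 0.2338 0.095 ] [0.5166 0.2334 0.095 ]
[0.5267 0.1378 0.094 ] [0.5267 0.1382 0.095 ] [0.5279 0.1367 0.095 ]
[0.5376 0.043  0.0942] [0.5375 0.0429 0.095 ] [0.5386 0.0427 0.095 ]
[ 0.5483 -0.0528  0.0944] [ 0.5482 -0.0528  0.095 ] [ 0.5491 -0.0529  0.095 ]
```

```bash
cat >> h.py <<'E'
YAW=np.arctan2(.0326,.2867); ca,sa=np.cos(YAW),np.sin(YAW)
RT=np.array([[-ca,-sa,0],[-sa,ca,0],[0,0,-1]]).T  # rows->cols: x=-deck x, y=deck y, z down
RT=np.column_stack([[-ca,-sa,0],[-sa,ca,0],[0,0,-1]])
def delta(s,p):
    Rc=R.from_rotvec(s["tool_rot"]).as_matrix()
    return R.from_matrix(Rc.T@RT).as_rotvec(degrees=True).round(2), (Rc.T@(np.array(p)-s["position"])*1000).round(1)
E
python3 -c "
from h import *; from rig import arm
print(YAW,delta(arm.state(),[.516,.234,.2]))"
```

```text
0.11322141625048165 (array([ -0.11,  -0.05, -32.43]), array([-361.7, -138.1,    4.6]))
```

>>> {"op": "servo_tool", "data": {
  "steps": [0,0,-8,-45,-17,0,0,0,0,-16,-90,-34,0,0,0,0,-24,-135,-52,0,0,0,0,-32.4,-180,-69,0,0,0,0,-32.4,-225,-86,0,0]
}}

```text
time: 0.6
position: [0.4125, 0.3444, 0.205]
tool_rot: [0.183, -3.136, 0.0]
wrist_force: [0.6, 0.9, 0.2]
opening: 0.0573
finger_force: 0.0
```

```bash
python3 -c "
from h import *; from rig import arm
s=arm.state();print(s['time'],s['opening'],delta(s,[.516,.234,.2]))"
```

```text
0.6 0.05728359792027758 (array([-0.  , -0.04,  0.18]), array([ -90. , -121.7,    5. ]))
```

>>> {"op": "servo_tool", "data": {
  "steps": [0,0,0,-28,-38,0,0,0,0,0,-56,-76,0,0,0,0,0,-89,-121,5,0,0,0,0,-89,-121,45,0,0,0,0,-89,-121,85,0]
}}

```text
time: 1.1
position: [0.5168, 0.2338, 0.1205]
tool_rot: [-0.171, 3.133, 0.001]
wrist_force: [-0.5, -0.4, -0.7]
opening: 0.0172
finger_force: 0.0
```

>>> {"op": "servo_tool", "data": {
  "steps": [0,0,0,0,0,0,0,0,0,0,0,0,0,0,0,0,0,0,0,0,0,0,0,0,0,0,0,0]
}}

```text
time: 1.5
position: [0.5158, 0.2365, 0.1232]
tool_rot: [-0.178, 3.132, 0.002]
wrist_force: [0.3, 0.5, 0.8]
opening: 0.0009
finger_force: 0.0
```

```bash
python3 -c "
from h import *; from rig import arm
s=arm.state();print(s['time'],s['opening'],delta(s,[.5157,.2339,.0945]),s['wrist_force'])
c=arm.snapshot('wrist');cv2.imwrite('pics/w1.png',c['frame'][:,:,::-1])"
```

```text
1.5 0.0009355923150593595 (array([0.04, 0.28, 0.03]), array([ 0.6, -2.6, 28.7])) [0.33847668 0.52881935 0.80478032]
```

View pics/w1.png

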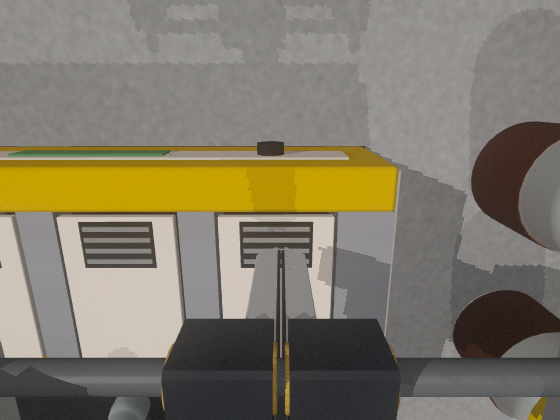

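The wrist view shows the closed fingertips at (281,248), over pad 1 at about (276,245), with the jars well clear to the right. I'll press slowly.

>>> {"op": "servo_tool", "data": {
  "steps": [0,0,0,0,-2,10,0,0,0,0,0,-2,20,0,0,0,0,0,-2,24,0,0,0,0,0,-2,25,0,0,0,0,0,-2,26,0]
}}

```text
time: 2.05
position: [0.5133, 0.2332, 0.0945]
tool_rot: [0.177, -3.134, 0.001]
wrist_force: [-5.8, -1.3, 9.2]
opening: 0.0004
finger_force: 4.6
```

>>> {"op": "servo_tool", "data": {
  "steps": [0,0,0,0,0,0.5,0,0,0,0,0,0,1,0,0,0,0,0,0,1.5,0,0,0,0,0,0,2,0,0,0,0,0,0,2,0]
}}

```text
time: 2.55
position: [0.5133, 0.2332, 0.0944]
tool_rot: [0.177, -3.134, 0.001]
wrist_force: [-8.1, -3.1, 13.2]
opening: 0.0004
finger_force: 7.0
```

Cover 1 is firm: 13 N with no sinking. On to pad 2.

>>> {"op": "servo_tool", "data": {
  "steps": [0,0,0,0,0,-20,0,0,0,0,0,-48,-20,0,0,0,0,0,-96,-20,0,0,0,0,0,-96,-20,0,0,0,0,0,-96,-8,0]
}}

```text
time: 3.05
position: [0.5273, 0.1375, 0.1018]
tool_rot: [-0.172, 3.132, 0.001]
wrist_force: [0.3, 0.0, 0.7]
opening: 0.0007
finger_force: 0.0
```

>>> {"op": "servo_tool", "data": {
  "steps": [0,0,0,0,0,1,0,0,0,0,0,0,3,0,0,0,0,0,0,5,0,0,0,0,0,0,6,0,0,0,0,0,0,7,0]
}}

```text
time: 3.55
position: [0.5248, 0.1392, 0.0945]
tool_rot: [0.179, -3.136, -0.001]
wrist_force: [-5.6, 0.8, 11.4]
opening: 0.0007
finger_force: 5.9
```

>>> {"op": "servo_tool", "data": {
  "steps": [0,0,0,0,0,0.5,0,0,0,0,0,0,1,0,0,0,0,0,0,1,0]
}}

```text
time: 3.85
position: [0.5248, 0.1392, 0.0945]
tool_rot: [0.178, -3.136, -0.002]
wrist_force: [-5.9, 1.5, 12.0]
opening: 0.0002
finger_force: 6.0
```

Cover 2 is firm. Pad 3 next.

>>> {"op": "servo_tool", "data": {
  "steps": [0,0,0,0,0,-20,0,0,0,0,0,-48,-20,0,0,0,0,0,-96,-20,0,0,0,0,0,-96,-20,0,0,0,0,0,-96,-8,0]
}}

```text
time: 4.35
position: [0.538, 0.042, 0.1018]
tool_rot: [-0.173, 3.132, -0.0]
wrist_force: [0.2, 0.6, -0.4]
opening: 0.0001
finger_force: 0.0
```

>>> {"op": "servo_tool", "data": {
  "steps": [0,0,0,0,0,1,0,0,0,0,0,0,3,0,0,0,0,0,0,5,0,0,0,0,0,0,6,0,0,0,0,0,0,7,0]
}}

```text
time: 4.85
position: [0.5355, 0.0439, 0.0938]
tool_rot: [0.178, -3.136, -0.002]
wrist_force: [-3.2, 1.8, 4.9]
opening: 0.0004
finger_force: 2.4
```

>>> {"op": "servo_tool", "data": {
  "steps": [0,0,0,0,0,0.5,0,0,0,0,0,0,1,0,0,0,0,0,0,1,0]
}}

```text
time: 5.15
position: [0.5361, 0.043, 0.0926]
tool_rot: [-0.177, 3.136, 0.001]
wrist_force: [-1.3, 3.0, 4.3]
opening: 0.0001
finger_force: 1.9
```

Cover 3 is sinking at about 4.5 N, so it's the one that rocks. Pushing on.

>>> {"op": "servo_tool", "data": {
  "steps": [0,0,0,0,0,1,0,0,0,0,0,0,2,0,0,0,0,0,0,3,0,0,0,0,0,0,4,0,0,0,0,0,0,5,0]
}}

```text
time: 5.65
position: [0.5365, 0.0428, 0.0876]
tool_rot: [-0.177, 3.135, 0.0]
wrist_force: [-0.4, 3.7, 4.6]
opening: 0.0001
finger_force: 2.4
```

>>> {"op": "servo_tool", "data": {
  "steps": [0,0,0,0,0,1,0,0,0,0,0,0,2,0,0,0,0,0,0,3,0,0,0,0,0,0,4,0,0,0,0,0,0,5,0]
}}

```text
time: 6.15
position: [0.5372, 0.0423, 0.0829]
tool_rot: [-0.177, 3.134, -0.001]
wrist_force: [-0.9, 2.6, 5.2]
opening: 0.0005
finger_force: 2.3
```

>>> {"op": "servo_tool", "data": {
  "steps": [0,0,0,0,0,1.5,0,0,0,0,0,0,3,0,0,0,0,0,0,4.5,0,0,0,0,0,0,6,0,0,0,0,0,0,7.5,0]
}}

```text
time: 6.65
position: [0.5374, 0.0415, 0.0756]
tool_rot: [-0.177, 3.134, -0.004]
wrist_force: [0.2, 0.0, 5.4]
opening: 0.0002
finger_force: 2.1
```

>>> {"op": "servo_tool", "data": {
  "steps": [0,0,0,0,0,1.5,0,0,0,0,0,0,3,0,0,0,0,0,0,4.5,0,0,0,0,0,0,6,0,0,0,0,0,0,7.5,0]
}}

```text
time: 7.15
position: [0.5359, 0.0422, 0.0672]
tool_rot: [0.177, -3.136, 0.001]
wrist_force: [-0.8, -0.3, 4.3]
opening: 0.0006
finger_force: 1.6
```

>>> {"op": "servo_tool", "data": {
  "steps": [0,0,0,0,0,1.5,0,0,0,0,0,0,3,0,0,0,0,0,0,4.5,0,0,0,0,0,0,6,0,0,0,0,0,0,7.5,0]
}}

```text
time: 7.65
position: [0.5357, 0.0428, 0.0596]
tool_rot: [0.177, -3.136, -0.0]
wrist_force: [-0.9, -0.6, 3.1]
opening: 0.0005
finger_force: 1.3
```

>>> {"op": "servo_tool", "data": {
  "steps": [0,0,0,0,0,1.5,0,0,0,0,0,0,3,0,0,0,0,0,0,4.5,0,0,0,0,0,0,6,0,0,0,0,0,0,6,0]
}}

```text
time: 8.15
position: [0.5356, 0.0427, 0.0535]
tool_rot: [0.177, -3.136, -0.0]
wrist_force: [-1.2, -0.0, 0.7]
opening: 0.0005
finger_force: 0.7
```

```bash
python3 -c "
from h import *; from rig import arm
c=arm.snapshot('scene');cv2.imwrite('pics/s2.png',cv2.resize(c['frame'][120:280,180:420,::-1],None,fx=3,fy=3))"
```

```text
(no output)
```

View pics/s2.png

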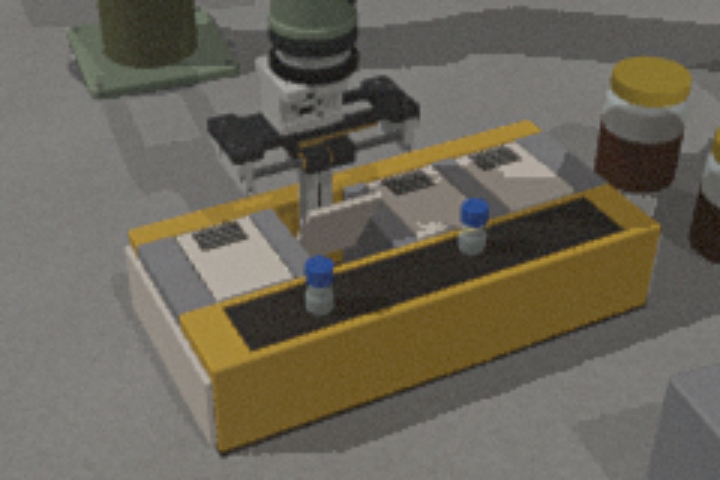

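Cover 3 stands well open at crop position (345,225), and the vials are untouched. I'll ease off toward the robot, then go straight up.

>>> {"op": "servo_tool", "data": {
  "steps": [0,0,0,2,0,0,0,0,0,0,4,0,-1,0,0,0,0,5,0,-6,0,0,0,0,5,0,-16,0,0,0,0,5,0,-30,0]
}}

```text
time: 8.7
position: [0.5306, 0.0422, 0.0845]
tool_rot: [0.177, -3.136, -0.0]
wrist_force: [0.2, 0.4, 0.6]
opening: 0.0005
finger_force: 0.0
```

>>> {"op": "servo_tool", "data": {
  "steps": [0,0,0,0,0,-25,0,0,0,0,0,0,-65,0,0,0,0,10,0,-105,0,0,0,0,40,0,-125,0,0,0,0,40,0,-125,0]
}}

```text
time: 9.2
position: [0.4923, 0.0374, 0.2145]
tool_rot: [-0.176, 3.128, -0.002]
wrist_force: [0.0, -0.0, -1.2]
opening: 0.0003
finger_force: 0.0
```

```bash
python3 -c "
from h import *; from rig import arm
c=arm.snapshot('scene');cv2.imwrite('pics/s3.png',cv2.resize(c['frame'][120:280,180:420,::-1],None,fx=3,fy=3))"
```

```text
(no output)
```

View pics/s3.png

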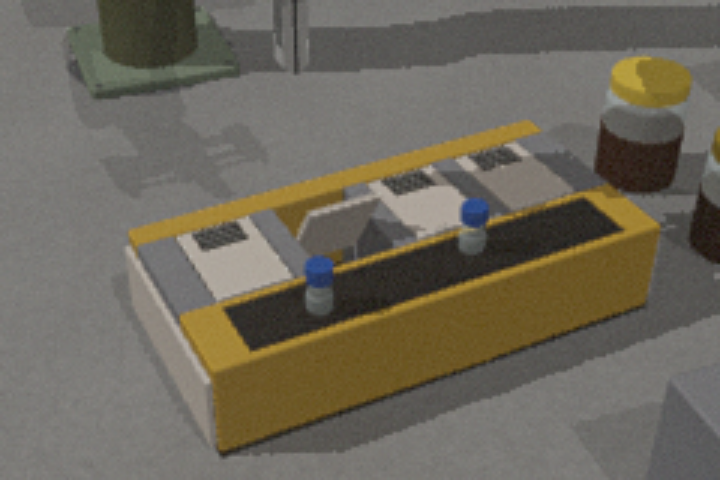

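The cover stands open with the fingers clear; its raised edge runs about (305,212)–(378,197) in the crop. I'll check the angle by projection before handing in.

```bash
python3 -c "
from h import *; import pickle
c=pickle.load(open('d.pkl','rb'))['scene'];W=np.linalg.inv(np.array(c['world_from_camera']))
X=np.array([ca,sa,0]);Y=np.array([-sa,ca,0]);P=np.array([.5376,.043,.095])+.032*X
for t in np.arange(.5,1.31,.1):
    o=[]
    for y in(-.035,.035):
        q=W[:3,:3]@(P+y*Y+.05*(np.cos(t)*X+np.array([0,0,np.sin(t)])))+W[:3,3]
        o+=[3*(c['fx']*q[0]/q[2]+c['cx']-180),3*(c['fy']*q[1]/q[2]+c['cy']-120)]
    print(round(t,1),np.round(o))"
```

```text
0.5 [317. 239. 390. 218.]
0.6 [316. 233. 388. 212.]
0.7 [314. 228. 387. 206.]
0.8 [312. 222. 385. 201.]
0.9 [310. 217. 383. 196.]
1.0 [308. 211. 381. 191.]
1.1 [306. 206. 379. 186.]
1.2 [304. 202. 376. 181.]
1.3 [301. 197. 374. 177.]
```

```bash
python3 -c "
from rig import arm; print(arm.hand_in())"
```

```text
the job is handed in; nothing more can be done
None
```

Cover 3 is over the empty bay and now stands open at about 0.9 rad (52°) by image measurement, with the fingers clear. Covers 1 and 2 pressed firm, pad 4 was left unpressed, no bystander was touched, and the job is handed in; no verdict was shown.

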